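# Uncover and close the spares drawer

### The arm

A 6-joint arm with a two-finger parallel gripper is mounted at the origin on a cart in front of the work surface, level with it; the furniture and walls round the work are solid. World frame = base frame: x ahead of the robot, y to its left, z up, the work surface at z = 0. Lengths are in m, angles in rad, forces in N, time in s.
With the tool pointing down it reaches from about 0.375 to 0.975 m from the base axis. Payload 3.8 kg.
Tool frame: the origin (TCP) lies at the centre of the arm's flange, where the gripper is bolted on; the fingertips stand 173 mm ahead of it and the grasp point (between the pads) lies 155 mm ahead of it (bot.tip_reach is the distance from the TCP to the fingertips, in m); z points along the fingers, y is the line along which they close (so a half turn about z gives the same grasp; the last joint's range is limited). The gripper opens to 85 mm and grips with 20 to 120 N. Pads are 22 mm wide; open, the fingers measure 114 mm over their backs; the gripper's body (76 mm by 85 mm) begins 54 mm behind the grasp point. The pads swing forward as they close: fully open they stand 13 mm farther back than shut.
Start: joints at [1.128, 0.264, 1.604, -0, 1.274, -0.037], TCP at [0.266, 0.62, 0.405] pointing down, gripper open.
Joint ranges: [-2.63, 2.63], [-0.94, 2.18], [0.31, 2.57], [-1.31, 4.45], [0, 2.66], [-2.55, 2.55]. Speed limits (rad/s): [2.57, 2.57, 3.14, 3.14, 3.14, 3.14].

### API

Orientations are given as a rotation vector (axis times angle).
In Python, from workcell import bot gives the robot as it stands.
- The arm moves only by the tool drive_tool, never from a script. Its arguments are lists of equal length, an entry for each row: "claw": the finger opening in mm, from 0 to 85.4; "slide": the shift along the world's x, y, z each as a share of 0.5 m, from -1 to 1, a list of three; "yaw": the turn about the world's z as a share of 180 degrees, from -1 to 1. A call has 1 to 8 rows; each row is the pose to reach, as a shift and turn from the pose commanded when the call began, turning the shorter way round; what a row does not reach only later rows make up. A row lasts 1/12 s, in which the tool goes at most 41.7 mm and 7.16 degrees, less where a joint would pass 70% of its speed; a pose out of reach is approached as far as the arm can. A call with a number of a shift or a turn outside -1 to 1 is refused whole. A call with a gripper value outside its range is refused whole. The fingers move at their own pace and stop on an object; "newtons" is the grip in N (left out, the last holds). Time passes only in rows, so rows that repeat a pose let the fingers close. It gives the time, the measured TCP pose, the force, the opening and the grip force at its end, in the units of the state.
- bot.read_state(): the state, without advancing time (a new reading comes with each control period).
- bot.read_camera(name): name is "scene" or "top"; returns a dict with "color" (384x512x3 uint8, red, green, blue), "depth" (384x512 float32, m along the optical axis (not along the pixel's ray), 0 where there is no reading), "mtx" (3x3 intrinsics, pixels), "eye" and "rotation" of the camera in the world. Camera axes: x right, y up, looking along -z (the intrinsics and any distortion apply to the point x, -y, -z); pixel columns grow to the right and rows downward; lengths in m; the calibration is good to about 2 mm. A picture is of the moment at which its call begins.
- bot.finish_job(): hands the job in; it is judged then, once.
The state is a dict: "time": time; "q": joint angles; "joint_vel": joint speeds; "joint_torque": joint torques, N m; "tool_pos": TCP position; "tcp_rot": TCP orientation; "wrist_force": force on the tool from outside, world axes, zero at the start; "torque": the same for the moment, N m; "width": opening from 0.0 (shut) to 1.0 (fully open); "grip_force": force on a finger pad.
Only numpy, scipy, OpenCV 4.12 (cv2) and the standard library are available. Lean on these libraries where they do the work, as an engineer would, in place of code of your own. Each camera call takes 0.05 s, during which the arm holds its last target. There are 200 camera calls.

### The job

The spares drawer of the small grey bench unit cannot close because its loose blue tray cover with the tall black handle is in the way. Lift the cover off and set it down handle up on the bench clear of the unit, not letting go before it rests there; then push the drawer gently home until the red-capped spring pin on the unit drops and catches it. Do not force the drawer past the point where it is caught, and do not disturb the tools and parts standing around.

Things in the scene. Friction and masses are not known exactly. Their poses are not given: they have to be found in the camera images.
- unit: Fixed low grey steel cabinet, 150 (x, deep) x 210 (y, wide) x 85 (z, high) mm, with one drawer that opens toward its own -x. Origin at the centre of its underside, z up. Its front edge lies at x = -75 mm in its own frame. On its top: the pin's brass collar near x = -59, y = +86 mm and, farther back, a roll of tape.
- drawer_face (a point): Centre of the flat outer face of the white drawer front (panel 210 wide, 70 high, from 7 to 77 mm above the bench; this point is 42 mm above the bench, midway across). Axes as the unit: press near the upper edge along +x to close. Starts about 185 mm before the unit's origin; home is 88 to 110 mm before it, where an adjustable stop (setting not shown) halts it hard.
- pin (a joint): Height of the spring pin in m: about 0.004 while the drawer is open, rising to 0.007 over a hump 9 mm before home, 0 when it has dropped, which holds the drawer home. The drawer slides with 5 N, needs about 15 N to pass the hump, then snaps in against the stop. Pressing the unit or drawer with more than 40 N is too much.
- pin_top (a point): Top centre of the pin's red cap, 16 mm in diameter; sits 101.5 mm above the bench when the pin has dropped.
- cover: Loose blue tray cover, plate 60 (x) x 138 (y) x 5 mm, 0.12 to 0.25 kg, with a black upright handle on its middle: 50 mm along its x, 14 mm thick (y), top 41 mm above the underside. Origin at the centre of its underside, z up. It lies on the drawer's tray ledges, underside 46 mm above the bench, between two side rails whose tops are 62 mm above the bench at 79 mm either side of the middle.
- cover_handle (a point): Point in the middle of the cover's handle, 30 mm above the cover's underside; grip here across the handle (fingers closing along the cover's y).
- tape_1: Roll of black tape, 62 mm across, 19 high, standing on top of the unit; leave alone. Origin at the centre of its underside.
- bias_box: Blue-grey die-cast box with two connectors, 50 x 104 x 31 mm; leave alone. Origin at the centre of its underside.
- heatsink: Black finned heat sink, 50 x 60 x 30 mm; leave alone. Origin at the centre of its underside.
- pliers_blue: Cutting pliers with blue grips, 52 x 162 x 13 mm; leave alone. Origin at the centre of the underside, long axis y.
Mind the look-alikes: they are no part of the job. Of the things shaped like the cover, the blue one is meant.

How it is judged:
By the outcome, as a careful person would: the job done as asked, in the order asked, and still so for the second after the job is handed in, with the robot touching nothing.
It also fails if it takes over 56 s, if anything falls off the work surface, if the arm or the gripper's body presses on something with over 40 N, if the wrist force passes 120 N, or if a joint passes its speed limit or range.

## Working session

There is one attempt and no reset: what is moved stays moved. The work goes in short steps, Python scripts to look and compute and a tool call to move; the robot and the scene stay as the last step left them, time stands still between calls to the robot, and variables do not carry over. Pictures are saved under pics/ and viewed, at most 10 in all, crops included, and the job is handed in when it is done.

Besides the shell and the picture viewer there is one more tool, called after "Emit:" by a JSON object that holds its "name" and its "arguments". drive_tool: Moves the arm, as the interface text tells. Shift numbers are shares of 0.5 m and turn numbers shares of 180 degrees, none past 1 either way. Its arguments: {"type":"object","properties":{"claw":{"type":"array","items":{"type":"number"}},"slide":{"type":"array","items":{"type":"array","items":{"type":"number"}}},"yaw":{"type":"array","items":{"type":"number"}},"newtons":{"type":"number"}},"required":["claw","slide","yaw"]}

```bash
mkdir -p pics; cat > h.py <<'E'
import numpy as np, cv2
from workcell import bot
def cam(n):
    c=bot.read_camera(n); return c
def pts(c):
    d=c['depth']; h,w=d.shape; K=np.array(c['mtx']); v,u=np.mgrid[:h,:w]
    P=np.stack([(u-K[0,2])/K[0,0]*d,-(v-K[1,2])/K[1,1]*d,-d],-1)
    return P@np.array(c['rotation']).T+np.array(c['eye'])
def ray(c,u,v,z):
    K=np.array(c['mtx']); r=np.array(c['rotation'])@np.array([(u-K[0,2])/K[0,0],-(v-K[1,2])/K[1,1],-1]); e=np.array(c['eye'])
    return e+r*(z-e[2])/r[2]
E
python3 - <<'E'
from h import *
a=cam('top');b=cam('scene')
for n,c in(('top',a),('scene',b)):
    cv2.imwrite(f'pics/{n}0.png',cv2.resize(c['color'][:,:,::-1],None,fx=1.5,fy=1.5)); print(n,c['mtx'],c['eye'],c['rotation'],c.keys())
print(bot.read_state())
E
```

```text
top [[489.3370688    0.         249.79590446]
 [  0.         489.3370688  201.70593227]
 [  0.           0.           1.        ]] [ 0.24550756 -0.02825968  1.87760415] [ 0.11509984 -0.1304536  -1.57126392] dict_keys(['color', 'depth', 'mtx', 'eye', 'rotation'])
scene [[371.6201714    0.         252.394744  ]
 [  0.         371.6201714  192.69320322]
 [  0.           0.           1.        ]] [-0.07138067 -0.51049825  0.86226479] [ 0.72997692 -0.3558228  -0.84807333] dict_keys(['color', 'depth', 'mtx', 'eye', 'rotation'])
{'time': 0.1, 'q': array([ 1.12808940e+00,  2.64675404e-01,  1.60524574e+00,  1.87807629e-05,
        1.27370321e+00, -3.68930915e-02]), 'joint_vel': array([ 9.87972193e-04, -9.60399829e-04, -2.79158285e-03,  1.32209769e-03,
       -9.27590225e-04,  5.51503607e-05]), 'joint_torque': array([-1.80449988e-04, -5.16712940e+01, -3.68588018e+01, -5.55506301e-05,
        6.19069469e-03, -3.98096711e-05]), 'tool_pos': array([0.26632825, 0.61989766, 0.40348331]), 'tcp_rot': array([-0.6329932 , -3.07664967,  0.00309288]), 'wrist_force': array([ 0.86882644, -0.55408233, -0.0946287 ]), 'torque': array([-0.01004408,  0.00422111,  0.0053422 ]), 'grip_force': 0.0, 'width': 0.9990143311151555}
```

View pics/top0.png

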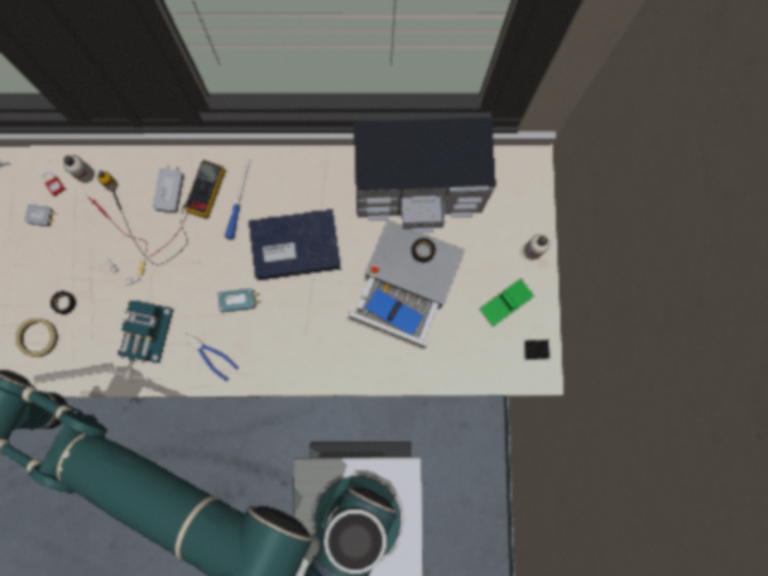

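View pics/scene0.png

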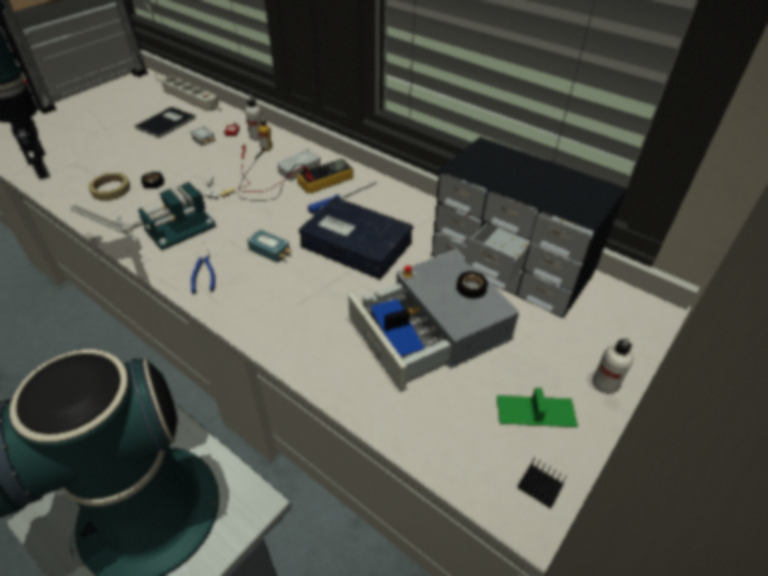

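Top view (shown ×1.5): the blue cover with the black handle is in the drawer at (395,312). Look-alikes: green cover (507,302), blue pliers (218,362), navy box (294,244), black heat sink (537,349). By the description I choose the blue one in the drawer. The red pin cap is at (375,269), and the free bench lies around (300,340). In the scene view the cover is at (398,325), the pin at (407,270) and the green look-alike at (537,408).

```bash
sed -i "s/np.array(c\['rotation'\])/cv2.Rodrigues(np.array(c['rotation']))[0]/g" h.py
cat >> h.py <<'E'
def tri(c1,p1,c2,p2):
    A=[];b=[]
    for c,p in((c1,p1),(c2,p2)):
        e=np.array(c['eye']); d=ray(c,*p,0)-e; d/=np.linalg.norm(d); M=np.eye(3)-np.outer(d,d); A.append(M); b.append(M@e)
    x=np.linalg.lstsq(np.vstack(A),np.hstack(b),rcond=None)[0]
    return x, [np.linalg.norm(M@x-q)*1e3 for M,q in zip(A,b)]
def hsv(c): return cv2.cvtColor(c['color'],cv2.COLOR_RGB2HSV)
def blobs(m,n=3,mn=8):
    k,l,s,ce=cv2.connectedComponentsWithStats(m.astype(np.uint8)); o=[i for i in np.argsort(-s[:,4]) if i and s[i,4]>=mn][:n]
    return [(l==i,s[i],ce[i]) for i in o]
E
python3 - <<'E'
from h import *
T=cam('top');S=cam('scene')
for n,c in(('top',T),('scene',S)):
    H=hsv(c).astype(int);P=pts(c)
    red=(((H[...,0]<8)|(H[...,0]>172))&(H[...,1]>150)&(H[...,2]>110))
    blue=(abs(H[...,0]-110)<10)&(H[...,1]>150)&(H[...,2]>80)
    for nm,m in(('red',red),('blue',blue)):
        for b,s,ce in blobs(m,4): print(n,nm,s,ce.round(1),np.median(P[b],0).round(3), cv2.minAreaRect(np.argwhere(b)[:,::-1].astype(np.float32)) if nm=='blue' else '')
    # bench check
    print('zmed',np.median(P[...,2][(P[...,2]<.03)&(P[...,2]>-.03)]))
a=cv2.resize(T['color'][170:240,220:320],None,fx=4,fy=4,interpolation=2)
b=cv2.resize(S['color'][160:270,220:360],None,fx=4,fy=4,interpolation=2)[:440]
o=np.zeros((280+280,800,3),np.uint8);o[:280,:400]=a;b=cv2.resize(b,(400,314));o[:314,400:]=b
cv2.imwrite('pics/crop1.png',o[:320,:,::-1])
E
```

```text
top red [ 36 125   6   5  11] [ 38.6 126.8] [0.839 0.78  0.016] 
top red [133 136   4   3   9] [134.7 137.1] [0.791 0.399 0.037] 
top red [248 178   4   3   8] [249.5 179. ] [ 0.61  -0.046  0.105] 
top blue [245 194  36  28 452] [262.3 207.7] [ 0.509 -0.093  0.051] ((262.373046875, 207.71762084960938), (35.05501937866211, 14.396313667297363), 30.25643539428711)
top blue [152 138   7  20  45] [154.8 149. ] [0.745 0.322 0.019] ((155.2353057861328, 147.55882263183594), (2.6678919792175293, 19.887920379638672), 14.03624439239502)
zmed 0.000905085355574764
scene red [270 178   4   3   9] [271.6 178.7] [ 0.607 -0.047  0.103] 
scene blue [248 200  34  37 482] [264.8 218.7] [ 0.503 -0.111  0.05 ] ((264.1879577636719, 217.9019317626953), (39.626487731933594, 18.84956169128418), 62.44719314575195)
scene blue [207 134  12   6  26] [211.9 136.7] [0.731 0.322 0.017] ((212.55001831054688, 136.65000915527344), (2.213594675064087, 12.016655921936035), 71.56504821777344)
zmed -9.89272748225245e-05
```

View pics/crop1.png

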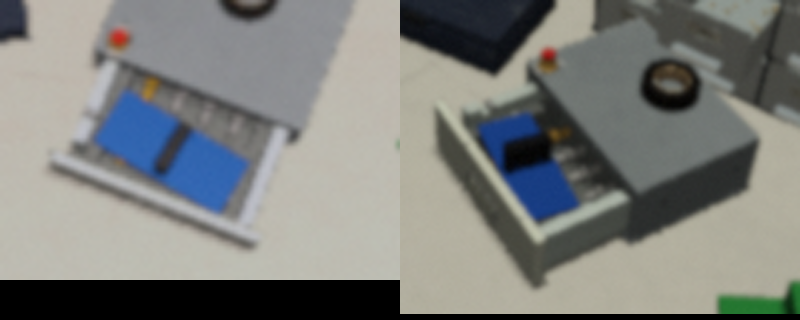

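The crop confirms the choice: a blue plate with a black handle, lying slightly skewed in the drawer, with the red cap at the unit's left front corner. Next I measure precisely.

```bash
cat > m.py <<'E'
from h import *
T=cam('top');S=cam('scene')
R={}
for n,c in(('top',T),('scene',S)):
    H=hsv(c).astype(int)
    blue=(abs(H[...,0]-110)<10)&(H[...,1]>150)&(H[...,2]>80)
    b,s,ce=blobs(blue,1)[0]
    # plate outline on z=.051
    hull=cv2.convexHull(np.argwhere(b)[:,::-1].astype(np.int32))
    fill=np.zeros(b.shape,np.uint8);cv2.fillConvexPoly(fill,hull,1)
    uv=np.argwhere(fill>0)[:,::-1]
    W=np.array([ray(c,u,v,.051)[:2] for u,v in uv],np.float32)*1000
    (cx,cy),(w,h),a=cv2.minAreaRect(W); bx=cv2.boxPoints(((cx,cy),(w,h),a)); 
    e=max(((bx[1]-bx[0]),(bx[2]-bx[1])),key=np.linalg.norm)
    print(n,'plate c',cx,cy,'size',w,h,'long axis deg',np.degrees(np.arctan2(e[1],e[0]))%180)
    x,y,w,h=s[:4]; sub=np.zeros(b.shape,bool);sub[y-6:y+h,x:x+w]=1
    big=cv2.dilate(fill,np.ones((5,5)))>0
    dk=(H[...,2]<60)&big&sub&~b
    for m,ss,ce2 in blobs(dk,2):
        P=pts(c)[m]; r=cv2.minAreaRect(np.argwhere(m)[:,::-1].astype(np.float32))
        print(' dark',ss,ce2.round(1),'depth pts',np.median(P,0).round(3),P[:,2].max().round(3),r)
    red=(((H[...,0]<8)|(H[...,0]>172))&(H[...,1]>150)&(H[...,2]>110))
    R[n]=[q for _,_,q in blobs(red,6,5) if abs(q[0]-260)<30][0]
print('pin tri',tri(T,R['top'],S,R['scene']))
P=pts(T); 
g=(P[...,2]>.080)&(P[...,2]<.092)&(abs(P[...,1]+.13)<.2)&(P[...,0]>.45)&(P[...,0]<.75)
b=blobs(g,1)[0][0]; r=cv2.minAreaRect((P[b][:,:2]*1000).astype(np.float32)); print('unit top',r,np.median(P[b][:,2]))
g=(P[...,2]>.066)&(P[...,2]<.0795)&(P[...,0]>.38)&(P[...,0]<.56)&(abs(P[...,1]+.1)<.17)
b=blobs(g,1)[0][0]; Q=P[b]; r=cv2.minAreaRect((Q[:,:2]*1000).astype(np.float32)); print('front top',r,cv2.fitLine((Q[:,:2]).astype(np.float32),2,0,.01,.01).ravel(), Q[:,:2].min(0),Q[:,:2].max(0))
E
python3 m.py
```

```text
top plate c 510.2523193359375 -94.15202331542969 size 135.15579223632812 58.15042495727539 long axis deg 59.674664
scene plate c 507.22576904296875 -95.18244171142578 size 137.0718536376953 62.07040023803711 long axis deg 57.89035
 dark [256 200  19  20 192] [265.1 211.7] depth pts [ 0.51  -0.096  0.071] 0.09 ((265.2500305175781, 211.75003051757812), (14.142135620117188, 21.92030906677246), 45.0)
pin tri (array([ 0.60937196, -0.04533462,  0.10154064]), [np.float64(0.38151023453667915), np.float64(0.3815102345357291)])
unit top ((633.3187866210938, -145.32272338867188), (210.03692626953125, 151.7347869873047), 67.7341079711914) 0.08562628368540004
front top ((466.35174560546875, -76.26409149169922), (208.04490661621094, 13.012243270874023), 68.102783203125) [ 0.3773873   0.92605555  0.46658266 -0.07505759] [ 0.42385516 -0.17236345] [0.51024942 0.01979578]
```

```bash
python3 - <<'E'
from h import *
T=cam('top');S=cam('scene')
out={}
for n,c,roi in(('top',T,(252,198,274,218)),('scene',S,(252,200,278,222))):
    x0,y0,x1,y1=roi;H=hsv(c).astype(int)[y0:y1,x0:x1]; m=(H[...,2]<75)
    for b,s,ce in blobs(m,2): 
        p=np.argwhere(b)[:,::-1]+[x0,y0]; print(n,s,ce+[x0,y0],cv2.minAreaRect(p.astype(np.float32)), [ (r,p[p[:,1]==r][:,0].min(),p[p[:,1]==r][:,0].max()) for r in np.unique(p[:,1])])
for z in(.082,.087): print(z, ray(T,263.7,207,z), ray(S,264.5,209,z))
print(tri(T,(263.7,207),S,(264.5,209)))
E
```

```text
top [ 7  3  8 12 26] [262.76923077 206.42307692] ((262.7303466796875, 206.33148193359375), (2.013996124267578, 12.507975578308105), 32.0053825378418) [(np.int64(201), np.int64(266), np.int64(266)), (np.int64(202), np.int64(265), np.int64(266)), (np.int64(203), np.int64(264), np.int64(266)), (np.int64(204), np.int64(263), np.int64(265)), (np.int64(205), np.int64(263), np.int64(264)), (np.int64(206), np.int64(262), np.int64(264)), (np.int64(207), np.int64(262), np.int64(263)), (np.int64(208), np.int64(261), np.int64(262)), (np.int64(209), np.int64(261), np.int64(262)), (np.int64(210), np.int64(260), np.int64(261)), (np.int64(211), np.int64(259), np.int64(261)), (np.int64(212), np.int64(260), np.int64(260))]
scene [  4   0  22  21 277] [267.         210.18772563] ((266.5, 210.0), (20.0, 21.0), 90.0) [(np.int64(200), np.int64(267), np.int64(277)), (np.int64(201), np.int64(267), np.int64(277)), (np.int64(202), np.int64(267), np.int64(277)), (np.int64(203), np.int64(268), np.int64(277)), (np.int64(204), np.int64(268), np.int64(277)), (np.int64(205), np.int64(269), np.int64(277)), (np.int64
[... 273 characters left out ...]
(np.int64(212), np.int64(256), np.int64(275)), (np.int64(213), np.int64(256), np.int64(273)), (np.int64(214), np.int64(256), np.int64(273)), (np.int64(215), np.int64(256), np.int64(272)), (np.int64(216), np.int64(256), np.int64(272)), (np.int64(217), np.int64(256), np.int64(269)), (np.int64(218), np.int64(256), np.int64(265)), (np.int64(219), np.int64(256), np.int64(261)), (np.int64(220), np.int64(257), np.int64(258))]
0.082 [ 0.50833558 -0.09799867  0.082     ] [ 0.5119156 -0.0933534  0.082    ]
0.087 [ 0.50760372 -0.09780448  0.087     ] [ 0.50817779 -0.0960265   0.087     ]
(array([ 0.50699399, -0.09740605,  0.08904436]), [np.float64(0.44148523413587326), np.float64(0.44148523413518814)])
```

Emit:
{"name": "drive_tool", "arguments": {"claw": [60,60,60,60,60,60,60,60], "slide": [[0.22,-0.62,0],[0.22,-0.62,0],[0.22,-0.62,0],[0.22,-0.62,0],[0.22,-0.62,0],[0.22,-0.62,0],[0.22,-0.62,0],[0.22,-0.62,0]], "yaw": [0,0,0,0,0,0,0,0]}}

```text
time: 1.07
tool_pos: [0.3766, 0.308, 0.4049]
tcp_rot: [0.633, 3.076, 0.0]
wrist_force: [0.6, -0.4, 1.8]
width: 0.699
grip_force: 0.0
```

Emit:
{"name": "drive_tool", "arguments": {"claw": [60,60,60,60,60,60,60,60], "slide": [[0.2,-0.62,0],[0.2,-0.62,0],[0.2,-0.62,0],[0.2,-0.62,0],[0.2,-0.62,0],[0.2,-0.62,0],[0.2,-0.62,0],[0.2,-0.62,0]], "yaw": [-0.043,-0.043,-0.043,-0.043,-0.043,-0.043,-0.043,-0.043]}}

```text
time: 1.73
tool_pos: [0.4767, -0.0025, 0.4052]
tcp_rot: [0.841, 3.025, -0.0]
wrist_force: [0.8, 0.7, 0.8]
width: 0.701
grip_force: 0.0
```

Emit:
{"name": "drive_tool", "arguments": {"claw": [60,60,60,60,60,60,60,60], "slide": [[0.067,-0.19,0],[0.067,-0.19,0],[0.067,-0.19,0],[0.067,-0.19,-0.08],[0.067,-0.19,-0.14],[0.067,-0.19,-0.18],[0.067,-0.19,-0.18],[0.067,-0.19,-0.18]], "yaw": [0,0,0,0,0,0,0,0]}}

```text
time: 2.4
tool_pos: [0.5094, -0.0948, 0.3137]
tcp_rot: [-0.839, -3.025, 0.0]
wrist_force: [-0.3, -1.0, 0.7]
width: 0.706
grip_force: 0.0
```

```bash
python3 - <<'E'
from h import *
s=bot.read_state();R=cv2.Rodrigues(s['tcp_rot'])[0];print(s['tool_pos'],np.degrees(np.arctan2(R[1,1],R[0,1])),R[:,2].round(3),s['q'].round(2))
T=cam('top');S=cam('scene')
a=cv2.resize(T['color'][160:250,210:320],None,fx=3.6,fy=3.6,interpolation=2)
b=cv2.resize(S['color'][120:260,200:340],None,fx=2.8,fy=2.8,interpolation=2)
o=np.zeros((400,800,3),np.uint8);o[:a.shape[0],:a.shape[1]]=a;o[:b.shape[0],400:400+b.shape[1]]=b
cv2.imwrite('pics/pre.png',o[...,::-1])
E
```

```text
[ 0.50939733 -0.09478329  0.31372885] 59.000643783627346 [-0.003  0.001 -1.   ] [-0.23  0.05  2.03 -0.    1.07 -1.26]
```

View pics/pre.png

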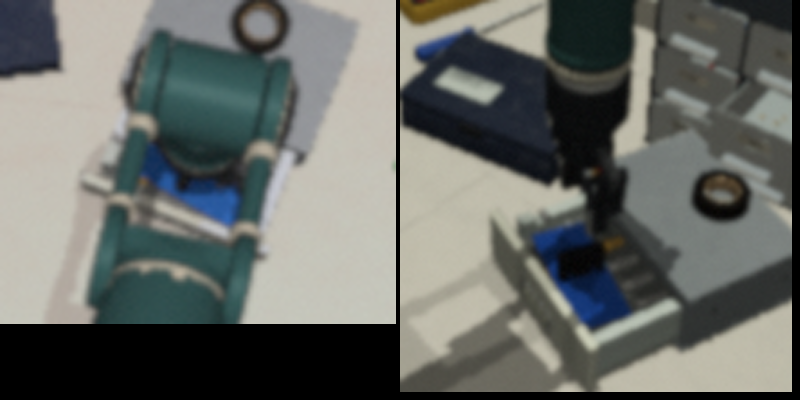

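The scene crop shows the fingers at (605,190) straddling above the handle at (580,260), and nothing is touched. I descend and grip.

Emit:
{"name": "drive_tool", "arguments": {"claw": [60,60,60,60,60,60,60,60], "slide": [[0,0,-0.05],[0,0,-0.09],[0,0,-0.12],[0,0,-0.14],[0,0,-0.155],[0,0,-0.165],[0,0,-0.165],[0,0,-0.165]], "yaw": [0,0,0,0,0,0,0,0]}}

```text
time: 3.17
tool_pos: [0.5105, -0.0949, 0.233]
tcp_rot: [0.839, 3.026, 0.0]
wrist_force: [-0.2, -0.3, 0.8]
width: 0.702
grip_force: 0.0
```

Emit:
{"name": "drive_tool", "arguments": {"claw": [30,22,16,8,4,4,4,4], "slide": [[0,0,0],[0,0,0],[0,0,0],[0,0,0],[0,0,0],[0,0,0],[0,0,0],[0,0,0]], "yaw": [0,0,0,0,0,0,0,0], "newtons": 40}}

```text
time: 3.83
tool_pos: [0.5104, -0.0948, 0.2328]
tcp_rot: [0.839, 3.026, 0.0]
wrist_force: [-0.7, 1.4, 5.5]
width: 0.158
grip_force: 39.6
```

Emit:
{"name": "drive_tool", "arguments": {"claw": [4,4,4,4,4,4,4,4], "slide": [[0,0,0.01],[0,0,0.025],[0,0,0.05],[0,0,0.08],[0,0,0.12],[0,0,0.16],[0,0,0.2],[0,0,0.2]], "yaw": [0,0,0,0,0,0,0,0]}}

```text
time: 4.5
tool_pos: [0.5114, -0.0952, 0.3366]
tcp_rot: [0.837, 3.02, 0.0]
wrist_force: [0.7, -0.6, -0.1]
width: 0.154
grip_force: 39.1
```

```bash
python3 - <<'E'
from h import *
s=bot.read_state();print(s['wrist_force'],s['tool_pos'],s['grip_force'])
T=cam('top');S=cam('scene')
P=pts(T); 
# bench clearance: heights around candidate spot
m=(abs(P[...,0]-.45)<.1)&(abs(P[...,1]-.15)<.1); print('max z near spot',np.nanmax(P[...,2][m]),ray(T,200,223,0))
a=cv2.resize(T['color'][130:270,100:320],None,fx=1.8,fy=1.8,interpolation=2)
b=cv2.resize(S['color'][120:260,200:340],None,fx=2.8,fy=2.8,interpolation=2)
o=np.zeros((400,800,3),np.uint8);o[:a.shape[0],:a.shape[1]]=a;o[:b.shape[0],400:400+b.shape[1]]=b
cv2.imwrite('pics/lift.png',o[...,::-1])
E
```

```text
[ 0.66334701 -0.62388843 -0.08638886] [ 0.51142754 -0.09523451  0.33664584] 39.12637531757355
max z near spot 0.01837926218857877 [0.45883395 0.14498658 0.        ]
```

View pics/lift.png

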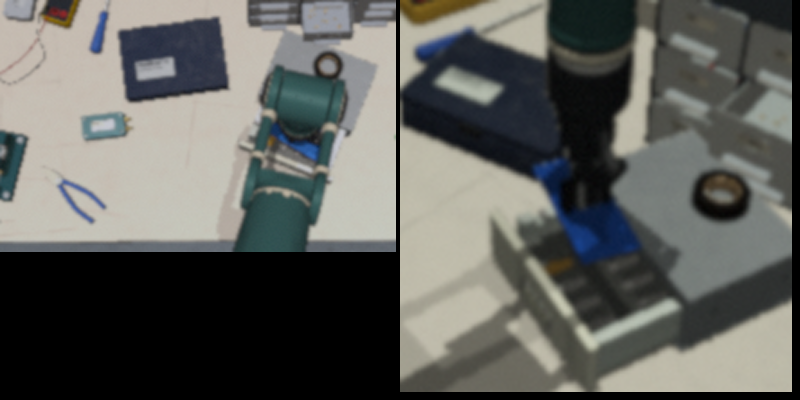

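The cover is held clear of the drawer (plate at (600,225), handle up). I carry it to the free bench at about (0.455, 0.155).

Emit:
{"name": "drive_tool", "arguments": {"claw": [4,4,4,4,4,4,4,4], "slide": [[-0.01,0.04,0],[-0.025,0.11,0],[-0.04,0.18,0],[-0.056,0.255,0],[-0.073,0.33,0],[-0.09,0.41,0],[-0.103,0.47,0],[-0.11,0.5,0]], "yaw": [0,0,0,0,0,0,0,0]}}

```text
time: 5.27
tool_pos: [0.4529, 0.1578, 0.3298]
tcp_rot: [-0.835, -3.025, 0.001]
wrist_force: [0.4, 0.3, -1.6]
width: 0.16
grip_force: 39.3
```

Emit:
{"name": "drive_tool", "arguments": {"claw": [4,4,4,4,4,4,4,4], "slide": [[0,0,-0.04],[0,0,-0.1],[0,0,-0.16],[0,0,-0.21],[0,0,-0.24],[0,0,-0.26],[0,0,-0.27],[0,0,-0.27]], "yaw": [0,0,0,0,0,0,0,0]}}

```text
time: 5.93
tool_pos: [0.454, 0.1549, 0.1953]
tcp_rot: [-0.838, -3.024, 0.003]
wrist_force: [-0.5, 0.1, -1.9]
width: 0.154
grip_force: 39.3
```

Emit:
{"name": "drive_tool", "arguments": {"claw": [4,4,4,4,4,4,4,4], "slide": [[0,0,-0.003],[0,0,-0.006],[0,0,-0.008],[0,0,-0.01],[0,0,-0.012],[0,0,-0.014],[0,0,-0.014],[0,0,-0.014]], "yaw": [0,0,0,0,0,0,0,0]}}

```text
time: 6.6
tool_pos: [0.4549, 0.1552, 0.1902]
tcp_rot: [0.839, 3.027, 0.0]
wrist_force: [0.4, 0.0, -0.9]
width: 0.156
grip_force: 39.3
```

Emit:
{"name": "drive_tool", "arguments": {"claw": [4,4,4,4], "slide": [[0,0,-0.002],[0,0,-0.003],[0,0,-0.003],[0,0,-0.003]], "yaw": [0,0,0,0]}}

```text
time: 6.93
tool_pos: [0.4549, 0.1552, 0.1886]
tcp_rot: [-0.839, -3.027, 0.0]
wrist_force: [-0.1, -0.2, -3.3]
width: 0.156
grip_force: 39.3
```

Emit:
{"name": "drive_tool", "arguments": {"claw": [4,4,4,4], "slide": [[0,0,-0.002],[0,0,-0.003],[0,0,-0.003],[0,0,-0.003]], "yaw": [0,0,0,0]}}

```text
time: 7.27
tool_pos: [0.4549, 0.1552, 0.1871]
tcp_rot: [-0.839, -3.027, 0.0]
wrist_force: [-0.0, -0.8, -1.7]
width: 0.155
grip_force: 39.3
```

Emit:
{"name": "drive_tool", "arguments": {"claw": [4,4,4,4], "slide": [[0,0,-0.002],[0,0,-0.002],[0,0,-0.002],[0,0,-0.002]], "yaw": [0,0,0,0]}}

```text
time: 7.6
tool_pos: [0.4551, 0.1552, 0.1869]
tcp_rot: [-0.839, -3.027, 0.0]
wrist_force: [-2.2, -1.0, 5.7]
width: 0.154
grip_force: 40.1
```

Contact: z has stalled and the upward force went from −1.7 to +5.7 N. I release and rise.

Emit:
{"name": "drive_tool", "arguments": {"claw": [14,18,25,35,45,50,50,50], "slide": [[0,0,0],[0,0,0],[0,0,0],[0,0,0],[0,0,0],[0,0,0],[0,0,0],[0,0,0]], "yaw": [0,0,0,0,0,0,0,0]}}

```text
time: 8.27
tool_pos: [0.455, 0.1552, 0.1862]
tcp_rot: [0.839, 3.027, 0.0]
wrist_force: [-0.2, -0.4, 0.2]
width: 0.586
grip_force: 0.0
```

Emit:
{"name": "drive_tool", "arguments": {"claw": [50,50,50,50,50,50,50,50], "slide": [[0,0,0.02],[0,0,0.06],[0,0,0.12],[0,0,0.18],[0,0,0.24],[0,0,0.28],[0,0,0.3],[0,0,0.3]], "yaw": [0,0,0,0,0,0,0,0]}}

```text
time: 8.93
tool_pos: [0.456, 0.1555, 0.3397]
tcp_rot: [0.838, 3.022, 0.005]
wrist_force: [0.4, 0.1, -0.3]
width: 0.588
grip_force: 0.0
```

```bash
python3 - <<'E'
from h import *
T=cam('top');S=cam('scene')
o=np.zeros((400,800,3),np.uint8)
a=cv2.resize(T['color'][130:270,100:320],None,fx=1.8,fy=1.8,interpolation=2)
b=cv2.resize(S['color'][110:260,160:360],None,fx=2,fy=2,interpolation=2)
o[:a.shape[0],:a.shape[1]]=a;o[:b.shape[0],400:400+b.shape[1]]=b
cv2.imwrite('pics/placed.png',o[:310,:,::-1])
u=np.radians(-22.1);X=np.array([np.cos(u),np.sin(u)]);Y=np.array([-X[1],X[0]])
for n,c in(('top',T),('scene',S)):
    P=pts(c); b=(P[...,2]>.080)&(P[...,2]<.09)&(abs(P[...,1]+.13)<.17)&(P[...,0]>.5)&(P[...,0]<.78)
    b=blobs(b,1)[0][0]; r=cv2.minAreaRect((P[b][:,:2]*1000).astype(np.float32)); print(n,'unit',r)
    Q=P[...,:2]-np.array([.633,-.145]); ux=Q@X;uy=Q@Y
    m=(ux<-.15)&(ux>-.21)&(abs(uy)<.13)&(P[...,2]>.03)&(P[...,2]<.083)
    for lo in np.arange(-.1,.1,.04):
        k=m&(uy>=lo)&(uy<lo+.04); kt=k&(P[...,2]>.068)
        print('  uy',lo.round(2),'x range top',np.percentile(ux[kt],[5,50,95]).round(4) if kt.sum() else '', 'face',np.percentile(ux[k&(P[...,2]<.065)],[10,50]).round(4) if (k&(P[...,2]<.065)).sum() else '',P[...,2][kt].max().round(4) if kt.sum() else '')
E
```

```text
top unit ((633.4440307617188, -145.4257354736328), (209.66787719726562, 151.80517578125), 68.0133056640625)
  uy -0.1 x range top [-0.1855 -0.1801 -0.1734] face [-0.1861 -0.1643] 0.0802
  uy -0.06 x range top [-0.1857 -0.1812 -0.1751] face [-0.1865 -0.17  ] 0.083
  uy -0.02 x range top [-0.1857 -0.1798 -0.1744] face [-0.1878 -0.185 ] 0.0821
  uy 0.02 x range top [-0.1865 -0.1811 -0.1746] face [-0.1868 -0.1774] 0.082
  uy 0.06 x range top [-0.1859 -0.1786 -0.1525] face [-0.1856 -0.1618] 0.0821
scene unit ((631.579345703125, -146.8405303955078), (212.82293701171875, 151.5084991455078), 67.67488861083984)
  uy -0.1 x range top [-0.1871 -0.1837 -0.1777] face [-0.1873 -0.1672] 0.08
  uy -0.06 x range top [-0.187  -0.1831 -0.1757] face [-0.1882 -0.1869] 0.0798
  uy -0.02 x range top [-0.187  -0.1835 -0.1766] face [-0.1888 -0.1871] 0.0799
  uy 0.02 x range top [-0.187  -0.1824 -0.1764] face [-0.1878 -0.1866] 0.0803
  uy 0.06 x range top [-0.1869 -0.1825 -0.1758] face [-0.1869 -0.1849] 0.0795
```

View pics/placed.png

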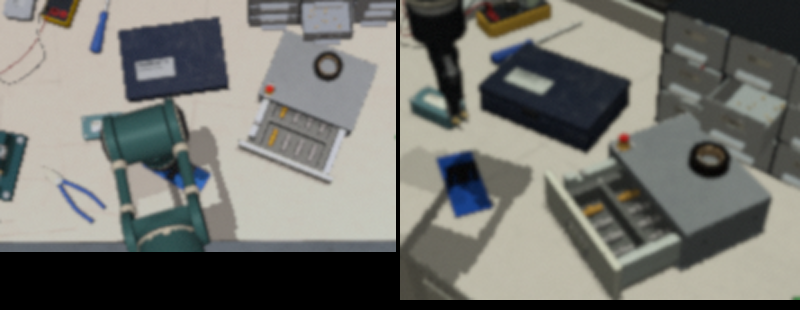

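The cover stands handle up on the bench at scene (465,185), the drawer is empty, and nothing else has moved. Next I go in front of the drawer with the fingers shut.

Emit:
{"name": "drive_tool", "arguments": {"claw": [30,10,0,0,0,0,0,0], "slide": [[-0.055,-0.434,0],[-0.055,-0.434,0],[-0.055,-0.434,0],[-0.055,-0.434,0],[-0.055,-0.434,0],[-0.055,-0.434,0],[-0.055,-0.434,0],[-0.055,-0.434,0]], "yaw": [0.05,0.05,0.05,0.05,0.05,0.05,0.05,0.05]}}

```text
time: 9.7
tool_pos: [0.4265, -0.0624, 0.3341]
tcp_rot: [-0.603, -3.079, -0.001]
wrist_force: [-0.6, 0.5, 0.7]
width: 0.002
grip_force: 0.0
```

Emit:
{"name": "drive_tool", "arguments": {"claw": [0,0,0,0,0,0,0,0], "slide": [[0,0,-0.05],[0,0,-0.1],[0,0,-0.14],[0,0,-0.17],[0,0,-0.19],[0,0,-0.207],[0,0,-0.207],[0,0,-0.207]], "yaw": [0,0,0,0,0,0,0,0]}}

```text
time: 10.37
tool_pos: [0.4275, -0.0613, 0.2324]
tcp_rot: [-0.598, -3.083, -0.0]
wrist_force: [-0.2, 0.2, -0.0]
width: 0.003
grip_force: 0.0
```

```bash
cat > st.py <<'E'
from h import *
s=bot.read_state();X=np.array([.9265,-.3762]);Y=np.array([.3762,.9265])
p=s['tool_pos'][:2]-np.array([.633,-.1455]);f=s['wrist_force'][:2]
R=cv2.Rodrigues(s['tcp_rot'])[0];print('t',s['time'],'ux,uy mm',(p@X*1e3).round(1),(p@Y*1e3).round(1),'z',s['tool_pos'][2].round(4),'Fx',(f@X).round(1),'Fy',(f@Y).round(1),'yaw',np.degrees(np.arctan2(R[1,1],R[0,1])).round(1))
E
python3 st.py
```

```text
t 10.3667 ux,uy mm -222.1 0.7 z 0.2324 Fx -0.2 Fy 0.1 yaw 68.1
```

Emit:
{"name": "drive_tool", "arguments": {"claw": [0,0,0,0,0,0,0,0], "slide": [[0.01,-0.004,0],[0.02,-0.008,0],[0.03,-0.012,0],[0.04,-0.016,0],[0.05,-0.02,0],[0.06,-0.024,0],[0.07,-0.028,0],[0.08,-0.032,0]], "yaw": [0,0,0,0,0,0,0,0]}}

```text
time: 11.03
tool_pos: [0.4656, -0.0773, 0.232]
tcp_rot: [-0.598, -3.075, -0.002]
wrist_force: [-10.8, 4.9, 9.7]
width: 0.002
grip_force: 5.9
```

```bash
python3 st.py
```

```text
t 11.0333 ux,uy mm -180.8 0.2 z 0.232 Fx -11.9 Fy 0.5 yaw 68.0
```

Emit:
{"name": "drive_tool", "arguments": {"claw": [0,0,0,0,0,0,0,0], "slide": [[0.01,-0.004,0],[0.02,-0.008,0],[0.028,-0.0115,0],[0.036,-0.0147,0],[0.044,-0.018,0],[0.052,-0.021,0],[0.06,-0.0245,0],[0.065,-0.0265,0]], "yaw": [0,0,0,0,0,0,0,0]}}

```text
time: 11.7
tool_pos: [0.4984, -0.0907, 0.232]
tcp_rot: [-0.598, -3.077, -0.001]
wrist_force: [-8.9, 3.1, 6.7]
width: -0.002
grip_force: 4.5
```

```bash
python3 st.py
```

```text
t 11.7 ux,uy mm -145.3 0.1 z 0.232 Fx -9.4 Fy -0.5 yaw 68.0
```

Emit:
{"name": "drive_tool", "arguments": {"claw": [0,0,0,0,0,0,0,0], "slide": [[0.003,-0.0012,0],[0.006,-0.0024,0],[0.009,-0.0037,0],[0.012,-0.0049,0],[0.015,-0.006,0],[0.018,-0.0073,0],[0.021,-0.0085,0],[0.023,-0.0094,0]], "yaw": [0,0,0,0,0,0,0,0]}}

```text
time: 12.37
tool_pos: [0.5101, -0.0955, 0.232]
tcp_rot: [-0.599, -3.078, -0.001]
wrist_force: [-6.3, 2.0, 4.9]
width: 0.001
grip_force: 3.6
```

```bash
python3 st.py
```

```text
t 12.3667 ux,uy mm -132.7 0.1 z 0.232 Fx -6.6 Fy -0.5 yaw 68.0
```

Emit:
{"name": "drive_tool", "arguments": {"claw": [0,0,0,0,0,0,0,0], "slide": [[0.001,-0.0004,0],[0.002,-0.0008,0],[0.003,-0.0012,0],[0.004,-0.0016,0],[0.005,-0.002,0],[0.006,-0.0024,0],[0.007,-0.0028,0],[0.008,-0.0032,0]], "yaw": [0,0,0,0,0,0,0,0]}}

```text
time: 13.03
tool_pos: [0.5133, -0.0968, 0.232]
tcp_rot: [-0.598, -3.075, -0.002]
wrist_force: [-10.6, 4.1, 10.1]
width: 0.004
grip_force: 5.9
```

```bash
python3 st.py
```

```text
t 13.0333 ux,uy mm -129.2 0.1 z 0.232 Fx -11.3 Fy -0.1 yaw 68.0
```

Emit:
{"name": "drive_tool", "arguments": {"claw": [0,0,0,0,0,0], "slide": [[0.001,-0.0004,0],[0.002,-0.0008,0],[0.003,-0.0012,0],[0.004,-0.0016,0],[0.005,-0.002,0],[0.006,-0.0024,0]], "yaw": [0,0,0,0,0,0]}}

```text
time: 13.53
tool_pos: [0.5153, -0.0976, 0.232]
tcp_rot: [-0.598, -3.071, -0.002]
wrist_force: [-14.6, 6.2, 14.0]
width: 0.005
grip_force: 8.1
```

```bash
python3 st.py
```

```text
t 13.5333 ux,uy mm -127.1 0.1 z 0.232 Fx -15.8 Fy 0.3 yaw 68.0
```

Emit:
{"name": "drive_tool", "arguments": {"claw": [0,0,0,0], "slide": [[0.001,-0.0004,0],[0.002,-0.0008,0],[0.003,-0.0012,0],[0.003,-0.0012,0]], "yaw": [0,0,0,0]}}

```text
time: 13.87
tool_pos: [0.5185, -0.0989, 0.232]
tcp_rot: [-0.598, -3.078, -0.001]
wrist_force: [-5.6, 2.3, 2.5]
width: 0.0
grip_force: 2.7
```

```bash
python3 st.py
```

```text
t 13.8667 ux,uy mm -123.6 0.1 z 0.232 Fx -6.1 Fy -0.0 yaw 68.0
```

```bash
cat > d.py <<'E'
from h import *
X=np.array([.9265,-.3762]);Y=np.array([.3762,.9265]);fx=[];pin=[];R={};C={}
for n in('scene','top')*2:
    c=cam(n);C[n]=c;P=pts(c);Q=P[...,:2]-np.array([.633,-.1455]);ux=Q@X;uy=Q@Y
    for lo in(-.095,.04):
        k=(uy>lo)&(uy<lo+.05)&(ux<-.08)&(ux>-.21)&(P[...,2]>.02)&(P[...,2]<.083)&(c['color'].min(-1)>70)
        if k.sum()>5: fx.append((n,lo,int(k.sum()),np.percentile(ux[k],[5,20,50]).round(4)))
    H=hsv(c).astype(int);red=(((H[...,0]<8)|(H[...,0]>172))&(H[...,1]>130)&(H[...,2]>90))
    q=[z for z in blobs(red,6,4) if abs(z[2][0]-260)<30 and abs(z[2][1]-179)<8]
    if q: m=q[0][0];w=c['color'][m][:,0].astype(float);pp=np.argwhere(m)[:,::-1];R[n]=(pp*w[:,None]).sum(0)/w.sum(); print(n,'red',R[n].round(2),len(w))
print(*fx,sep='\n')
if len(R)==2: print(tri(C['top'],R['top'],C['scene'],R['scene']))
E
python3 d.py; python3 st.py
```

```text
('scene', -0.095, 170, array([-0.1159, -0.115 , -0.1094]))
('scene', 0.04, 14, array([-0.1162, -0.1152, -0.1144]))
('top', -0.095, 48, array([-0.1147, -0.1129, -0.103 ]))
('top', 0.04, 16, array([-0.1138, -0.1132, -0.1119]))
('scene', -0.095, 173, array([-0.1151, -0.1141, -0.1085]))
('scene', 0.04, 14, array([-0.1154, -0.1152, -0.1144]))
('top', -0.095, 47, array([-0.1134, -0.1124, -0.1011]))
('top', 0.04, 16, array([-0.1129, -0.1126, -0.1115]))
t 14.0667 ux,uy mm -122.3 0.2 z 0.2323 Fx 0.5 Fy 0.7 yaw 68.0
```

```bash
python3 d.py; python3 st.py; python3 - <<'E'
from h import *
S=cam('scene');cv2.imwrite('pics/push.png',cv2.resize(S['color'][120:270,200:350],None,fx=4,fy=4,interpolation=2)[...,::-1])
E
```

```text
('scene', -0.095, 148, array([-0.1117, -0.1111, -0.1076]))
('scene', 0.04, 14, array([-0.1115, -0.1113, -0.1109]))
('top', -0.095, 48, array([-0.1097, -0.1088, -0.1026]))
('top', 0.04, 15, array([-0.1095, -0.1093, -0.1075]))
('scene', -0.095, 156, array([-0.1108, -0.1099, -0.1069]))
('scene', 0.04, 8, array([-0.1104, -0.1103, -0.1098]))
('top', -0.095, 44, array([-0.1095, -0.1086, -0.1014]))
('top', 0.04, 12, array([-0.1088, -0.1084, -0.1076]))
t 14.2667 ux,uy mm -121.4 0.4 z 0.2331 Fx 0.6 Fy 0.4 yaw 68.0
```

View pics/push.png

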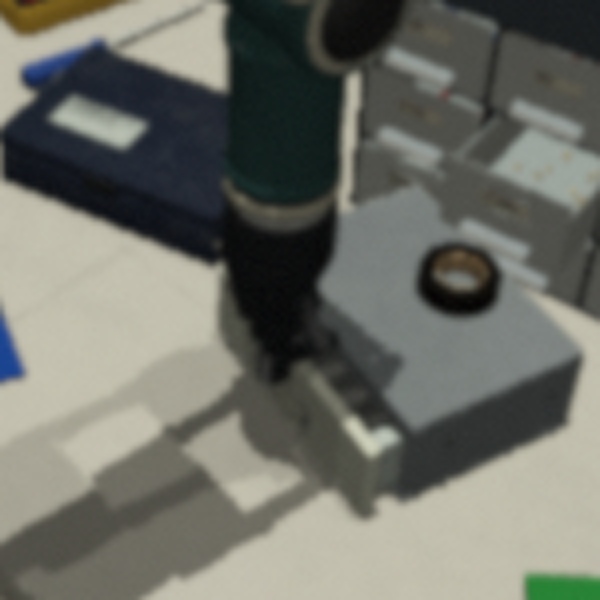

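The drawer front at (340,430) is moving in by itself, and the finger carries no force: the hump is passed. I back off and check.

Emit:
{"name": "drive_tool", "arguments": {"claw": [0,0,0,0,0,0,0,0], "slide": [[-0.03,0.012,0],[-0.06,0.024,0],[-0.07,0.028,0.06],[-0.08,0.032,0.12],[-0.1,0.1,0.2],[-0.1,0.18,0.2],[-0.1,0.26,0.2],[-0.1,0.34,0.2]], "yaw": [0,0,0,0,0,0,0,0]}}

```text
time: 14.98
tool_pos: [0.4705, 0.0688, 0.3351]
tcp_rot: [0.601, 3.078, 0.002]
wrist_force: [0.8, 0.1, 0.5]
width: -0.004
grip_force: 0.0
```

```bash
python3 d.py; python3 st.py
```

```text
scene red [271.49 179.39] 12
top red [249.49 178.98] 12
scene red [271.49 179.39] 12
top red [249.35 179.07] 11
('scene', -0.095, 124, array([-0.1107, -0.1094, -0.1039]))
('scene', 0.04, 87, array([-0.1098, -0.109 , -0.1053]))
('top', -0.095, 97, array([-0.1097, -0.1088, -0.1016]))
('top', 0.04, 92, array([-0.1092, -0.1083, -0.1032]))
('scene', -0.095, 129, array([-0.1103, -0.1095, -0.1054]))
('scene', 0.04, 86, array([-0.1102, -0.1094, -0.106 ]))
('top', -0.095, 92, array([-0.1091, -0.1085, -0.1035]))
('top', 0.04, 94, array([-0.1094, -0.1085, -0.1032]))
(array([ 0.61071713, -0.04478922,  0.09727193]), [np.float64(0.44171166671868844), np.float64(0.4417116667185478)])
t 15.1833 ux,uy mm -231.6 137.2 z 0.333 Fx -0.7 Fy -0.1 yaw 68.2
```

```bash
sed -i 's/>130)&(H\[...,2\]>90/>150)\&(H[...,2]>110/' d.py; python3 d.py | grep -v "0\.[01]*.*array(\[-"; python3 - <<'E'
from h import *
S=cam('scene');cv2.imwrite('pics/end.png',cv2.resize(S['color'],None,fx=1.5,fy=1.5)[...,::-1])
E
```

```text
scene red [271.54 179.63] 12
top red [249.49 179.17] 10
scene red [271.43 179.54] 11
top red [249.48 179.17] 10
(array([ 0.61021582, -0.04515773,  0.09727692]), [np.float64(0.6008651668741516), np.float64(0.6008651668744898)])
```

View pics/end.png

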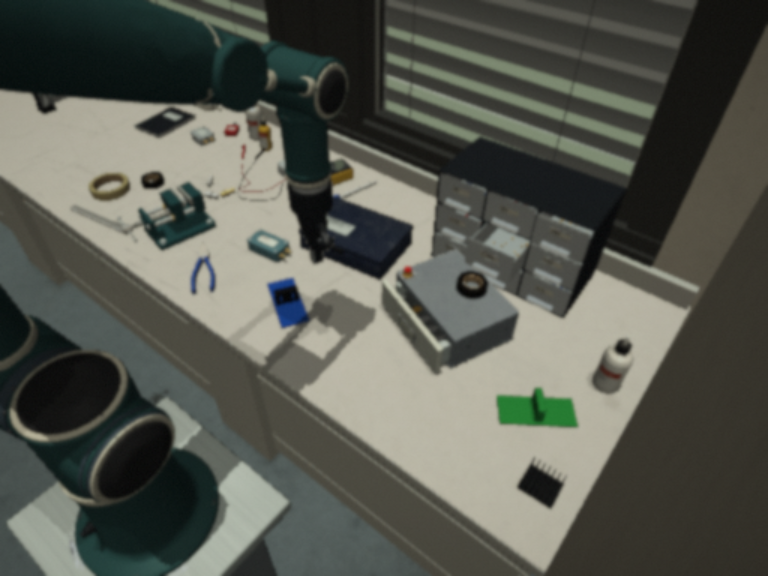

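The drawer is home at (415,320) and holding, and the pin (407,272) is 4.2 mm lower than at the start. The cover stands handle up at (288,300), everything else is where it was, and the arm touches nothing.

```bash
python3 -c "from workcell import bot; print(bot.finish_job())"
```

```text
the job is handed in; nothing more can be done
None
```

The blue cover is on the bench handle up, clear of the unit; the drawer is home with the pin dropped about 4 mm, nothing else looks moved, and the job was handed in at about 15.5 s.

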